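# Clip the key fob onto the sprung ring of the key stand

### The job

Pick up the red key fob and push its snap hook straight onto the near side of the blue ring on the key stand until the gate flicks shut behind the ring, pressing no harder than it needs because the ring sits on a light spring. Give the fob a light tug straight back to prove that it holds, then let go so that it hangs quietly from the ring, with the bottle, the lens case and the eyepiece left where they stand.

Things in the scene. Friction and masses are not known exactly. Their poses are not given: they have to be found in the camera images.
- fob: Key fob lying flat, 150 mm long, 0.07 kg: red grip 60 (x) x 24 (y) x 14 (z) mm, brass key blade at the rear (-x), steel fork-shaped snap hook in front (+x), in the plane z = 7 mm, 8 mm thick, 38 mm wide, inner faces at y = +/-11 mm, back of its throat at x = 50 mm, nose at x = 90 mm. Origin: centre of the grip's underside; x forward to the hook's mouth, y left, z up.
- throat (a point): Middle of the hook's throat: x = 65, y = 0, z = 7 mm of the fob, same axes. The ring's 7 mm bar enters from the front and passes the lip if it is at fob y = -3 to +1.5 mm; the gate can close behind it once the bar's centre is at fob x = 59 mm or less; it meets the back of the throat at x = 53.5 mm and, pulled back, the shut gate at x = 75 mm.
- gate (a joint): Brass gate across the hook's mouth, angle in rad: 0 shut (a spring holds it), 1.35 fully swung in. Hinged on the right prong at fob x = 80.5, y = -13 mm, it swings inward only; its tip rests at y = +8 mm behind the lip of the left prong, which reaches in to y = +5.5 mm. A bar pushes it open with about 1 to 5 N.
- stand: Key stand fixed to the worktop: grey foot 130 (x) x 90 (y) x 12 mm, steel column at x = +50 mm, grey clamp head 200 mm up, holding a brass sleeve with a plunger that carries a blue ring before (-x) the column. Origin: centre of the foot's underside; x from ring to column (the way the hook is pushed on), z up.
- ring_mid (a point): Fixed point x = -55, y = 0, z = 200 mm of the stand, same axes: centre of the ring at mid setting. The sleeve is clamped anywhere within 25 mm either way along x, so the true centre is unknown (look or feel) but constant. The ring is upright in the stand's xz plane, 50 mm across the centre line of its 7 mm bar; its near bar stands upright 25 mm before its centre.
- ring_spring (a joint): How far the ring is pushed back on its spring along the stand's x (m): 0 at rest, positive toward the column, negative pulled out; 2 N per mm, stops at +/-10 mm. A light tug pulls it out 1.5 to 6.5 mm (3 to 13 N); it must never be pushed or pulled farther than 6.5 mm.
- oil_bottle: Bystander: small brown dropper bottle, 27 mm across, 72 mm high, upright. Origin: centre of its underside.
- lens_case: Bystander: clear objective case with a black foot, 37 mm across, 68 mm high. Origin: centre of its underside.
- eyepiece: Bystander: black spare eyepiece, 50 mm across, 56 mm high. Origin: centre of its underside.

How it is judged:
By the outcome, as a careful person would: the job done as asked, in the order asked, and still so for the second after the job is handed in, with the robot touching nothing.
It also fails if it takes over 59 s, if anything falls off the work surface, if the arm or the gripper's body presses on something with over 40 N, if the wrist force passes 120 N, or if a joint passes its speed limit or range.

### The arm

A 6-joint arm with a two-finger parallel gripper is mounted at the origin on a cart in front of the work surface, level with it; the furniture and walls round the work are solid. World frame = base frame: x ahead of the robot, y to its left, z up, the work surface at z = 0. Lengths are in mm, angles in rad, forces in N, time in s.
With the tool pointing down it reaches from about 400 to 925 mm from the base axis. Payload 12.5 kg.
Tool frame: the origin (TCP) lies at the very end of the fingers, on their centre line; the grasp point (between the pads) lies grip_depth behind it (grip_depth is the distance from the TCP to the grasp point, in mm); z points along the fingers, y is the line along which they close (so a half turn about z gives the same grasp; the last joint's range is limited). The gripper opens to 95 mm and grips with 3 to 60 N. Pads are 20 mm wide; open, the fingers measure 119 mm over their backs; the gripper's body (75 mm by 180 mm) begins 59 mm behind the grasp point.
Start: joints at [-1.294, 0.491, 1.559, -0, 1.092, -0.106], TCP at [233.473, -579.773, 214.661] pointing down, gripper open.
Joint ranges: [-3.1, 3.1], [-0.84, 2.19], [0.05, 2.79], [-1.13, 4.28], [0.06, 2.93], [-2.69, 2.69]. Speed limits (rad/s): [2.22, 2.22, 2.79, 3.14, 3.14, 3.14].

### API

Orientations are given as [roll, pitch, yaw] about the fixed x, y, z axes, in that order (R = Rz(yaw) Ry(pitch) Rx(roll)).
In Python, from cell import state, read_camera, job_done, grip_depth gives the robot as it stands.
- The arm moves only by the tool drive_tool, never from a script. Its argument "targets" is a list of rows, each an object with "jaw": the opening, from 0 (shut) to 1 (fully open); "travel": the shift along the tool's x, y, z in m, a list of three; "twist": the turn about the tool's z in rad. In form: [{"jaw": jaw, "travel": [tx, ty, tz], "twist": twist}, ...]. A call has 1 to 8 rows; each row is the pose to reach, as a shift and turn from the pose commanded when the call began, along the tool's axes at that moment; what a row does not reach only later rows make up. A row lasts 1/12 s, in which the tool goes at most 41.7 mm and 7.16 degrees, less where a joint would pass 70% of its speed; a pose out of reach is approached as far as the arm can. A call with a gripper value outside its range is refused whole. The fingers move at their own pace and stop on an object; the grip force is fixed at half the most. Time passes only in rows, so rows that repeat a pose let the fingers close. It gives the time, the measured TCP pose, the force, the opening and the grip force at its end, in the units of the state.
- state(): the state, without advancing time (a new reading comes with each control period).
- read_camera(name): name is "scene" or "side" or "wrist"; returns a dict with "frame" (384x512x3 uint8, red, green, blue), "fx", "fy", "cx", "cy" (pixels), "k1" (the pictures are not rectified: a ray, as slopes to the right and down, at radius r is drawn at 1 + k1 r^2 times it, then the intrinsics apply), "R" (3x3) and "t" (3): a world point X has camera coordinates R X + t. Camera axes: x right, y down, z forward; pixel columns grow to the right and rows downward; lengths in mm; the calibration is good to about 2 mm. A picture is of the moment at which its call begins. There is no depth.
- job_done(): hands the job in; it is judged then, once.
The state is a dict: "t": time; "joints": joint angles; "qvel": joint speeds; "tau": joint torques, N m; "eef_pos": TCP position; "tcp_rot": TCP orientation; "ft_force": force on the tool from outside, world axes, zero at the start; "moment": the same for the moment, N m; "opening": opening from 0.0 (shut) to 1.0 (fully open); "grip_force": force on a finger pad.
Only numpy, scipy, OpenCV 4.12 (cv2) and the standard library are available. Lean on these libraries where they do the work, as an engineer would, in place of code of your own. Each camera call takes 0.05 s, during which the arm holds its last target. There are 200 camera calls.

## Working session

There is one attempt and no reset: what is moved stays moved. The work goes in short steps, Python scripts to look and compute and a tool call to move; the robot and the scene stay as the last step left them, time stands still between calls to the robot, and variables do not carry over. Pictures are saved under pics/ and viewed, at most 10 in all, crops included, and the job is handed in when it is done.

Besides the shell and the picture viewer there is one more tool, called after "Call:" by a JSON object that holds its "op" and its "data". drive_tool: Moves the arm, as the interface text tells. Its arguments: {"type":"object","properties":{"targets":{"type":"array"}},"required":["targets"]}

```bash
mkdir -p pics; ls; python3 - <<'E'
from cell import *
import cv2,pickle
print(state(),grip_depth)
d={}
for n in("scene","side","wrist"):
    c=read_camera(n);d[n]=c
    print(n,{k:c[k] for k in("fx","fy","cx","cy","k1","R","t")})
pickle.dump(d,open("d0.pkl","wb"))
import numpy as np
im=np.hstack([d["scene"]["frame"],d["side"]["frame"]])
for n in("scene","side"):
    cv2.imwrite(f"pics/{n}0.png",cv2.resize(d[n]["frame"],(800,600),interpolation=cv2.INTER_CUBIC)[:,:,::-1])
E
```

```text
pics
{'t': 0.0, 'joints': array([-1.29358478e+00,  4.91565900e-01,  1.55947322e+00,  2.10571755e-05,
        1.09169648e+00, -1.05577392e-01]), 'qvel': array([-3.16332491e-04, -2.85188716e-04, -6.61024298e-05,  1.02303228e-04,
       -3.98376659e-04,  5.18115878e-04]), 'tau': array([ 2.43007154e-03, -6.12643576e+01, -2.58174670e+01,  6.93218526e-02,
        4.83686663e-02, -6.41824590e-05]), 'eef_pos': array([ 233.41207857, -579.50499252,  214.0496265 ]), 'tcp_rot': array([-3.14045804e+00, -1.39016450e-04,  3.82779138e-01]), 'ft_force': array([ 0.75545397,  0.35845106, -0.11863002]), 'moment': array([ 0.01462429, -0.0515763 , -0.05628572]), 'grip_force': 0.0, 'opening': 0.9998203811210192} 18.8
scene {'fx': 479.0217821476372, 'fy': 479.0217821476372, 'cx': 260.5911586762618, 'cy': 195.41741064849228, 'k1': 0.004712436136267205, 'R': array([[-0.46949708, -0.88293115, -0.00225311],
       [-0.53769012,  0.287938  , -0.79245255],
       [ 0.7003298 , -0.37084269, -0.6099294 ]]), 't': array([ 61.99153386, 448.6726143 , 860.68385275])}
side {'fx': 396.5720108314205, 'fy': 396.5720108314205, 'cx': 258.7711542648925, 'cy': 189.70797525197386, 'k1': -0.08527908817223116, 'R': array([[-0.96583289, -0.25856661,  0.01761094],
       [-0.11720732,  0.37518079, -0.91951173],
       [ 0.23114774, -0.8901588 , -0.39266784]]), 't': array([442.21768546, 267.48463829, 753.69271   ])}
wrist {'fx': 289.29890217424463, 'fy': 289.29890217424463, 'cx': 249.94433437837537, 'cy': 195.31470769968794, 'k1': -0.07400850071098761, 'R': array([[ 3.73499350e-01, -9.27630248e-01, -5.98824462e-04],
       [-8.96943895e-01, -3.61308369e-01,  2.54848803e-01],
       [-2.36621818e-01, -9.46487504e-02, -9.66980728e-01]]), 't': array([-626.07375108,  -26.93917379,  389.72909355])}
```

View pics/scene0.png

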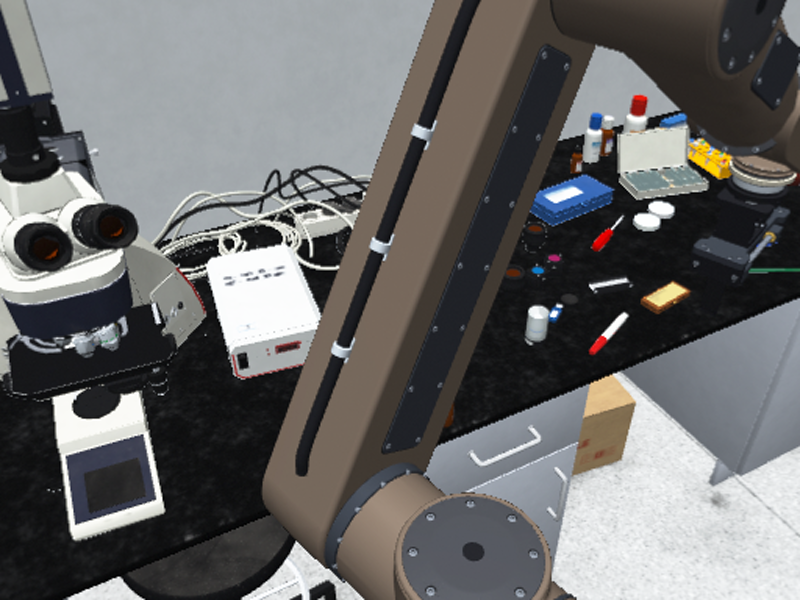

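View pics/side0.png

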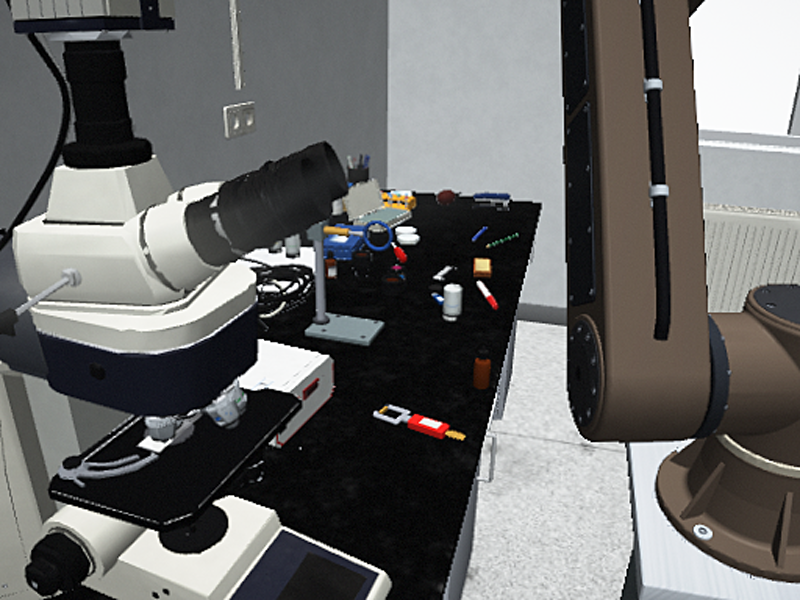

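The side view (800x600) shows the fob at about (420,422), hook to the left. The stand's foot is near (345,330), the blue ring near (377,236) and the bottle at (482,368). The arm blocks the scene view.

```bash
cat > h.py <<'E'
import numpy as np,cv2,pickle
def ray(c,uv):
    p=((np.atleast_2d(uv)-[c["cx"],c["cy"]])/[c["fx"],c["fy"]]).astype(float)
    q=p.copy()
    for _ in range(20): q=p/(1+c["k1"]*(q**2).sum(1,keepdims=True))
    d=np.c_[q,np.ones(len(q))]@c["R"]; return -c["R"].T@c["t"],d/np.linalg.norm(d,axis=1,keepdims=True)
def plane(c,uv,z):
    o,d=ray(c,uv); return o+d*((z-o[2])/d[:,2])[:,None]
def vplane(c,uv,p,n):
    o,d=ray(c,uv); return o+d*(((p-o)@n)/(d@n))[:,None]
def proj(c,X):
    x=np.atleast_2d(X)@c["R"].T+c["t"]; q=x[:,:2]/x[:,2:]
    q=q*(1+c["k1"]*(q**2).sum(1,keepdims=True)); return q*[c["fx"],c["fy"]]+[c["cx"],c["cy"]]
def mask(im,h0,h1,s=100,v=60):
    h=cv2.cvtColor(im,cv2.COLOR_RGB2HSV); H=h[...,0].astype(int)
    m=(H>=h0)&(H<=h1) if h0<=h1 else (H>=h0)|(H<=h1)
    return m&(h[...,1]>s)&(h[...,2]>v)
def tri(c1,a,c2,b):
    o1,d1=ray(c1,a);o2,d2=ray(c2,b);d1=d1[0];d2=d2[0]
    s=np.linalg.lstsq(np.c_[d1,-d2],o2-o1,rcond=None)[0]
    p,q=o1+s[0]*d1,o2+s[1]*d2
    return (p+q)/2,np.linalg.norm(p-q)
E
python3 - <<'E'
from h import *
d=pickle.load(open("d0.pkl","rb"));s=d["side"]
f=s["frame"];k=1.5625
def px(*a): return np.array(a)/k
m=mask(f,172,8,150,90); m[:250]=0;m[290:]=0;m[:,:250]=0;m[:,300:]=0
ys,xs=np.nonzero(m);print(len(xs),plane(s,[[xs.mean(),ys.mean()]],9))
print("fob pts",plane(s,px([375,413],[411,423],[450,428],[465,436],[407,406]),7).round())
print("foot",plane(s,px([306,330],[325,317],[383,322],[363,342]),12).round())
print("column base",plane(s,px([320,325]),12).round())
print("bottle,case",plane(s,px([482,387],[452,318],[362,272]),0).round())
w=cv2.resize(f[130:300,190:330],None,fx=4,fy=3.5,interpolation=cv2.INTER_CUBIC)
cv2.imwrite("pics/sidec.png",cv2.resize(f[140:290,195:325],None,fx=4,fy=4,interpolation=cv2.INTER_CUBIC)[:,:,::-1])
cv2.imwrite("pics/w0.png",d["wrist"]["frame"][:,:,::-1])
E
```

```text
191 [[438.05130407 -50.80125018   9.        ]]
fob pts [[521. -65.   7.]
 [463. -55.   7.]
 [405. -59.   7.]
 [381. -46.   7.]
 [480. -98.   7.]]
foot [[ 728. -286.   12.]
 [ 715. -351.   12.]
 [ 599. -363.   12.]
 [ 609. -271.   12.]]
column base [[ 711. -315.   12.]]
bottle,case [[ 378. -197.    0.]
 [ 477. -447.    0.]
 [ 735. -640.    0.]]
```

View pics/sidec.png

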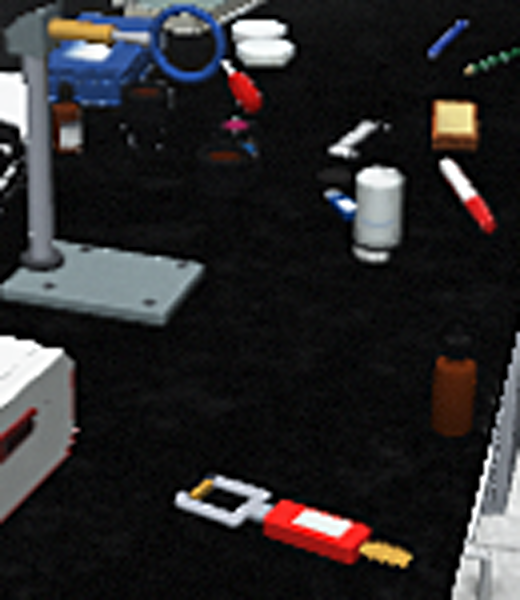

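View pics/w0.png

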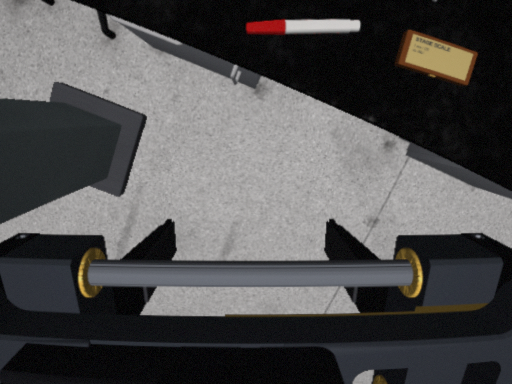

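```bash
python3 - <<'E'
from h import *
d=pickle.load(open("d0.pkl","rb"));s=d["side"];f=s["frame"]
P=lambda *a:np.array(a)/4+[195,140]
c=plane(s,P([2,286],[46,240],[205,266],[163,316]),12)
print(c.round(1)); # far-left(+x near cam?),...
# fit rect 130x90 : corners A=(+65,?)...
A,B,C,D=c[:,:2]
print(np.linalg.norm(A-D),np.linalg.norm(B-C),np.linalg.norm(A-B),np.linalg.norm(C-D))
def yaw(v): return np.arctan2(v[1],v[0])
y=yaw((A-D)+(B-C)); ctr=c.mean(0)
print("yaw",y,yaw(A-D),yaw(B-C),yaw(D-C)-np.pi/2,"ctr",ctr)
X=np.array([np.cos(y),np.sin(y),0]);n=np.array([-X[1],X[0],0])
print("colbase",(plane(s,P([41,260]),12)-ctr)@np.c_[X,n])
m=mask(f,105,125,150,60); m[:,:228]=0;m[:,254:]=0;m[:138]=0;m[163:]=0
l,lab,st,ce=cv2.connectedComponentsWithStats(m.astype(np.uint8))
i=1+st[1:,4].argmax();print(st[i],ce[i])
ys,xs=np.nonzero(lab==i)
q=vplane(s,np.c_[xs,ys],ctr,n)-ctr
u=q@X;print("ring along x",u.min(),u.max(),"z",q[:,2].min()+12,q[:,2].max()+12)
# fob: points at crop
fp=plane(s,P([178,503],[210,476],[255,515],[400,565]),7);print(fp)
m=mask(f,172,8,150,90); m[:255]=0;m[290:]=0;m[:,:250]=0;m[:,300:]=0
r=cv2.minAreaRect(plane(s,np.argwhere(m)[:,::-1],9)[:,:2].astype(np.float32));print(r)
E
```

```text
[[ 728.  -284.3   12. ]
 [ 727.5 -369.9   12. ]
 [ 594.4 -361.5   12. ]
 [ 599.3 -273.5   12. ]]
129.11324048338722 133.38685439862084 85.63690215924508 88.13181509895422
yaw -0.07337914093374108 -0.08374594446848017 -0.06334449327566734 -0.056375450230396584 ctr [ 662.28449774 -322.29224846   12.        ]
colbase [[55.85300212 -8.21774936]]
[228 142  24  19 127] [239.85826772 150.80314961]
ring along x -94.47352495330837 -26.0891620353242 z 175.32428793289915 228.34530467908786
[[520.51864222 -59.31736603   7.        ]
 [510.71864408 -92.1453897    7.        ]
 [474.18552828 -60.30972506   7.        ]
 [384.74632687 -36.17661802   7.        ]]
((437.06329345703125, -54.20037841796875), (37.64077377319336, 62.33789825439453), 76.15290832519531)
```

```bash
python3 - <<'E'
from h import *
d=pickle.load(open("d0.pkl","rb"));s=d["side"];c=d["scene"];k=1.5625
print("cams",[(-x["R"].T@x["t"]).round() for x in d.values()])
for n,a,b in [("eyeR",(115,228),(325,175)),("eyeL",(48,248),(325,175)),("stage",(165,352),(300,395)),("stagefrontL",(20,390),(160,515)),("box",(238,376),(281,446)),("box2",(318,350),(333,375))]:
    print(n,tri(c,np.array(a)/k,s,np.array(b)/k))
print(plane(c,np.array([[75,540],[162,510],[150,430]])/k,30).round())
E
```

```text
cams [array([-332.,  245.,  881.]), array([284., 685., 534.]), array([ 302., -554.,  383.])]
eyeR (array([483.28890695, 195.91021337, 422.13042944]), np.float64(0.8873212347404127))
eyeL (array([452.44524427, 269.34571531, 437.26868183]), np.float64(3.10734545740773))
stage (array([529.4334076 , 174.29145699, 184.18610525]), np.float64(5.050473199846319))
stagefrontL (array([569.21366824, 364.23128295, 170.01924011]), np.float64(5.030112684861083))
box (array([614.49822772,  64.40279339,  20.84034922]), np.float64(3.7829530570222425))
box2 (array([586.31463719, -70.62637534,  53.87316698]), np.float64(10.143760022985846))
[[402. 355.  30.]
 [396. 241.  30.]
 [554. 222.  30.]]
```

Call:
{"op": "drive_tool", "data": {"targets": [{"jaw": 0.5,"travel": [0.385,-0.411,0],"twist": 0.68},{"jaw": 0.5,"travel": [0.385,-0.411,0],"twist": 0.68},{"jaw": 0.5,"travel": [0.385,-0.411,0],"twist": 0.68},{"jaw": 0.5,"travel": [0.385,-0.411,0],"twist": 0.68},{"jaw": 0.5,"travel": [0.385,-0.411,0],"twist": 0.68},{"jaw": 0.5,"travel": [0.385,-0.411,0],"twist": 0.68},{"jaw": 0.5,"travel": [0.385,-0.411,0],"twist": 0.68},{"jaw": 0.5,"travel": [0.385,-0.411,0],"twist": 0.68}]}}

```text
t: 0.82
eef_pos: [353.7, -268.3, 214.6]
tcp_rot: [3.142, -0.0, -0.298]
ft_force: [1.7, -0.4, 0.4]
opening: 0.521
grip_force: 0.0
```

Call:
{"op": "drive_tool", "data": {"targets": [{"jaw": 0.5,"travel": [0.015,-0.22,0],"twist": 0},{"jaw": 0.5,"travel": [0.015,-0.22,0],"twist": 0},{"jaw": 0.5,"travel": [0.015,-0.22,0],"twist": 0},{"jaw": 0.5,"travel": [0.015,-0.22,0],"twist": 0},{"jaw": 0.5,"travel": [0.015,-0.22,0],"twist": 0},{"jaw": 0.5,"travel": [0.015,-0.22,0],"twist": 0},{"jaw": 0.5,"travel": [0.015,-0.22,0],"twist": 0}]}}

```text
t: 1.4
eef_pos: [432.9, -61.6, 214.6]
tcp_rot: [-3.141, 0.0, -0.293]
ft_force: [-0.1, 0.1, -0.4]
opening: 0.503
grip_force: 0.0
```

```bash
python3 - <<'E'
from cell import *
from h import *
print(state()["eef_pos"],state()["tcp_rot"])
d={n:read_camera(n) for n in("scene","side","wrist")}
pickle.dump(d,open("d1.pkl","wb"))
w=d["wrist"];f=w["frame"]
m=mask(f,172,8,150,70).astype(np.uint8)
n,lab,st,ce=cv2.connectedComponentsWithStats(m)
for i in range(1,n):
    if st[i,4]>150:
        P=plane(w,np.argwhere(lab==i)[:,::-1],14)[:,:2]; print(st[i],ce[i],cv2.minAreaRect(P.astype(np.float32)))
v=np.hstack([f,d["scene"]["frame"]]);cv2.imwrite("pics/b.png",cv2.resize(v,(800,300),interpolation=cv2.INTER_AREA)[:,:,::-1])
cv2.imwrite("pics/w1.png",cv2.resize(f,(800,600))[:,:,::-1])
E
```

```text
[432.87581953 -61.64995676 214.57266266] [-3.14140164e+00  7.17714183e-05 -2.93108454e-01]
[230 151  21  47 585] [239.9025641  171.88547009] ((440.040283203125, -53.09487533569336), (25.998693466186523, 60.97257995605469), 72.09845733642578)
```

View pics/w1.png

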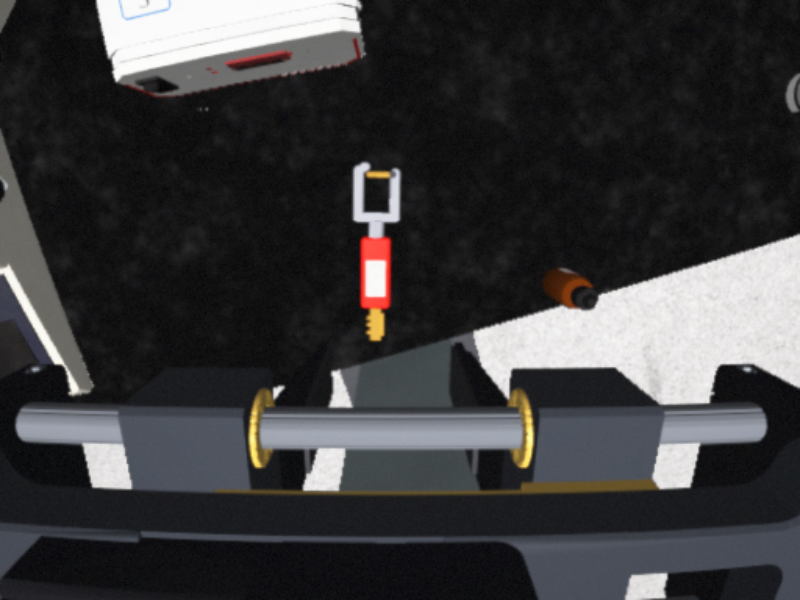

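The wrist view (800x600) shows the red grip at (376,272), the hook pointing up with its mouth at (378,170), and the bottle at (570,288). The area around the fob is clear.

Call:
{"op": "drive_tool", "data": {"targets": [{"jaw": 0.6,"travel": [0.004,-0.01,0.04],"twist": 0.02},{"jaw": 0.6,"travel": [0.004,-0.01,0.08],"twist": 0.02},{"jaw": 0.6,"travel": [0.004,-0.01,0.12],"twist": 0.02},{"jaw": 0.6,"travel": [0.004,-0.01,0.15],"twist": 0.02},{"jaw": 0.6,"travel": [0.004,-0.01,0.15],"twist": 0.02},{"jaw": 0.6,"travel": [0.004,-0.01,0.15],"twist": 0.02}]}}

```text
t: 2.05
eef_pos: [438.4, -56.8, 64.2]
tcp_rot: [3.141, 0.003, -0.319]
ft_force: [-0.7, 0.2, 0.1]
opening: 0.601
grip_force: 0.0
```

```bash
python3 - <<'E'
from cell import *
from h import *
s=state();print(s["eef_pos"],s["tcp_rot"],s["opening"])
w=read_camera("wrist");f=w["frame"]
m=mask(f,172,8,150,70).astype(np.uint8)
n,lab,st,ce=cv2.connectedComponentsWithStats(m)
for i in range(1,n):
    if st[i,4]>150:
        P=plane(w,np.argwhere(lab==i)[:,::-1],14)[:,:2]; print(st[i],ce[i],cv2.minAreaRect(P.astype(np.float32)))
cv2.imwrite("pics/w2.png",cv2.resize(f,(800,600))[:,:,::-1])
E
```

```text
[438.44640961 -56.84466115  64.18654767] [ 3.14133445  0.00319829 -0.31912468] 0.6012313495514289
[ 228  175   33   75 1189] [245.46173255 210.96383516] ((440.5818786621094, -52.861141204833984), (24.950016021728516, 62.17658615112305), 72.247314453125)
```

View pics/w2.png

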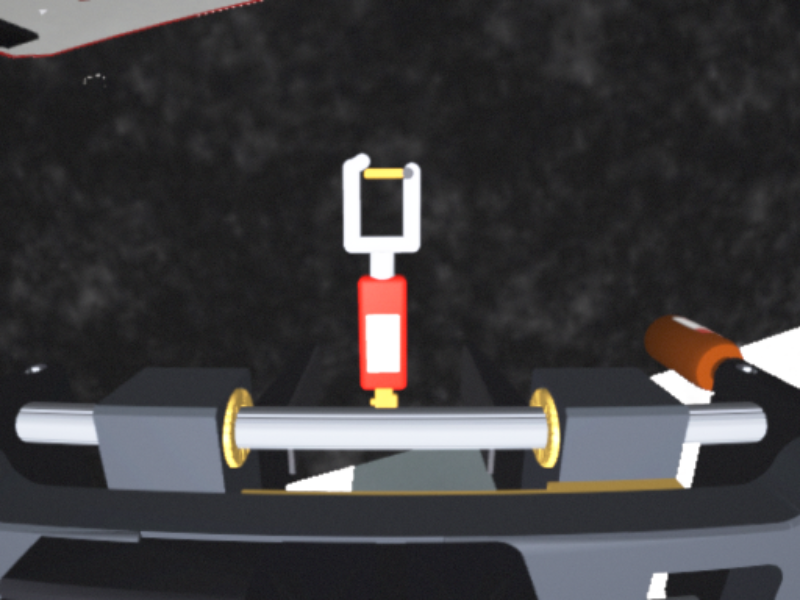

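Centred over the grip. The offset is small, so I'm descending and closing.

Call:
{"op": "drive_tool", "data": {"targets": [{"jaw": 0.6,"travel": [0.001,-0.004,0.02],"twist": -0.005},{"jaw": 0.6,"travel": [0.001,-0.004,0.04],"twist": -0.005},{"jaw": 0.6,"travel": [0.001,-0.004,0.055],"twist": -0.005},{"jaw": 0.6,"travel": [0.001,-0.004,0.061],"twist": -0.005},{"jaw": 0.6,"travel": [0.001,-0.004,0.061],"twist": -0.005},{"jaw": 0.6,"travel": [0.001,-0.004,0.061],"twist": -0.005}]}}

```text
t: 2.6
eef_pos: [442.0, -52.8, 5.0]
tcp_rot: [-3.142, -0.002, -0.313]
ft_force: [-0.0, -0.6, -0.2]
opening: 0.602
grip_force: 0.0
```

Call:
{"op": "drive_tool", "data": {"targets": [{"jaw": 0.4,"travel": [0,0,0],"twist": 0},{"jaw": 0.3,"travel": [0,0,0],"twist": 0},{"jaw": 0.2,"travel": [0,0,0],"twist": 0},{"jaw": 0.1,"travel": [0,0,0],"twist": 0},{"jaw": 0.1,"travel": [0,0,0],"twist": 0},{"jaw": 0.1,"travel": [0,0,0],"twist": 0},{"jaw": 0.1,"travel": [0,0,0],"twist": 0}]}}

```text
t: 3.18
eef_pos: [441.3, -52.3, 3.7]
tcp_rot: [3.142, -0.0, -0.312]
ft_force: [-0.0, 0.2, 1.8]
opening: 0.252
grip_force: 29.9
```

Call:
{"op": "drive_tool", "data": {"targets": [{"jaw": 0.1,"travel": [0,0,-0.01],"twist": 0},{"jaw": 0.1,"travel": [0,0,-0.04],"twist": 0},{"jaw": 0.1,"travel": [0,0,-0.08],"twist": 0},{"jaw": 0.1,"travel": [0,0,-0.12],"twist": 0},{"jaw": 0.1,"travel": [0,0,-0.16],"twist": 0},{"jaw": 0.1,"travel": [0,0,-0.193],"twist": 0},{"jaw": 0.1,"travel": [0,0,-0.193],"twist": 0},{"jaw": 0.1,"travel": [0,0,-0.193],"twist": 0}]}}

```text
t: 3.85
eef_pos: [441.6, -52.4, 197.8]
tcp_rot: [-3.142, -0.003, -0.312]
ft_force: [0.2, 0.5, -2.6]
opening: 0.25
grip_force: 29.9
```

Call:
{"op": "drive_tool", "data": {"targets": [{"jaw": 0.1,"travel": [0.008,0.03,0],"twist": -0.03},{"jaw": 0.1,"travel": [0.018,0.065,0],"twist": -0.06},{"jaw": 0.1,"travel": [0.029,0.102,0],"twist": -0.1},{"jaw": 0.1,"travel": [0.039,0.14,0],"twist": -0.14},{"jaw": 0.1,"travel": [0.05,0.177,0],"twist": -0.18},{"jaw": 0.1,"travel": [0.06,0.212,0],"twist": -0.22},{"jaw": 0.1,"travel": [0.067,0.237,0],"twist": -0.24},{"jaw": 0.1,"travel": [0.069,0.245,0],"twist": -0.24}]}}

```text
t: 4.52
eef_pos: [430.8, -309.8, 194.2]
tcp_rot: [-3.14, 0.002, -0.074]
ft_force: [-0.2, 1.5, -1.4]
opening: 0.249
grip_force: 29.9
```

Call:
{"op": "drive_tool", "data": {"targets": [{"jaw": 0.1,"travel": [0,0,0],"twist": 0},{"jaw": 0.1,"travel": [0,0,0],"twist": 0}]}}

```text
t: 4.68
eef_pos: [431.1, -305.9, 195.1]
tcp_rot: [-3.14, 0.002, -0.073]
ft_force: [0.5, 1.2, -0.3]
opening: 0.25
grip_force: 29.9
```

```bash
python3 - <<'E'
from cell import *
from h import *
s=state();print(s["eef_pos"],s["tcp_rot"],s["opening"],s["ft_force"])
d={n:read_camera(n) for n in("scene","side","wrist")}
pickle.dump(d,open("d2.pkl","wb"))
a=cv2.resize(d["wrist"]["frame"],(800,600),interpolation=cv2.INTER_CUBIC)
cv2.imwrite("pics/w3.png",a[:,:,::-1])
b=cv2.resize(d["side"]["frame"][100:240,160:330],(728,600),interpolation=cv2.INTER_CUBIC)
cv2.imwrite("pics/s3.png",b[:,:,::-1])
E
```

```text
[ 431.10945478 -305.86180554  195.06774657] [-3.13960580e+00  2.34846625e-03 -7.33685886e-02] 0.24982635396463987 [ 0.46005138  1.24763255 -0.28142454]
```

View pics/w3.png

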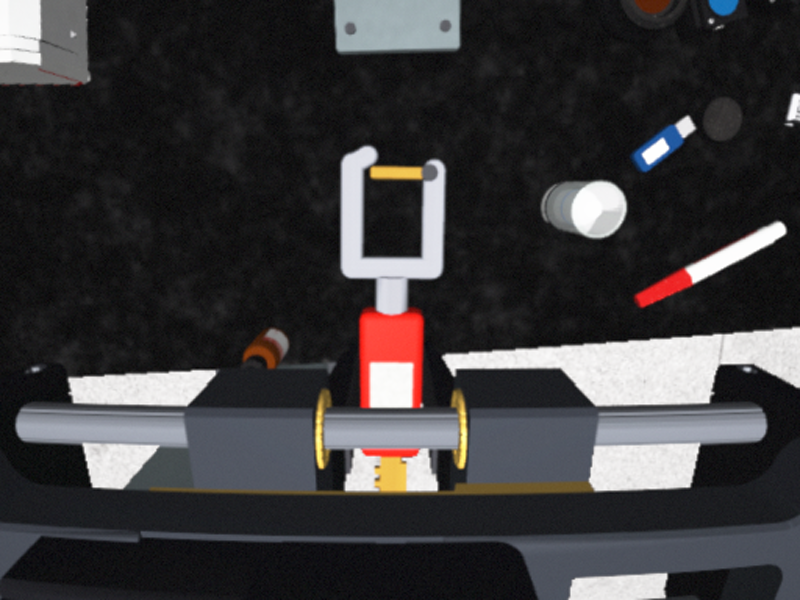

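View pics/s3.png

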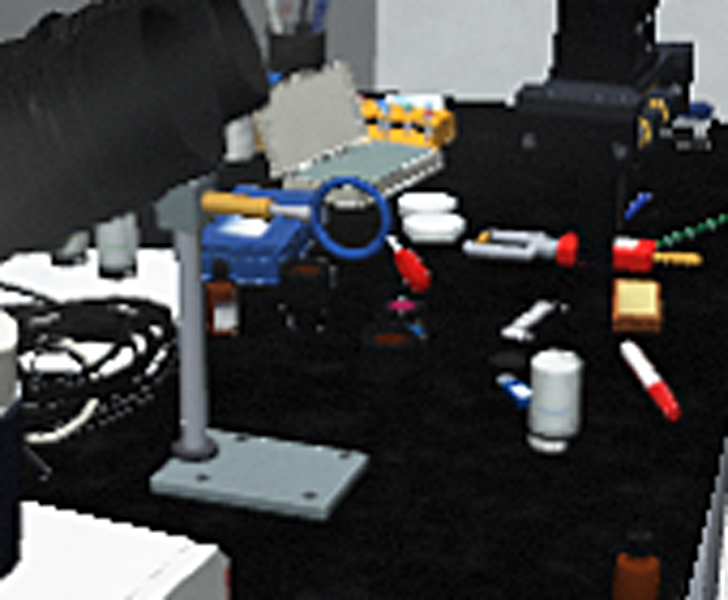

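Wrist view (800x600): the fob is held straight, with the hook's mouth at (395,165), and the near edge of the foot runs from (336,52) to (459,48). The side view shows the hook level with the ring, about to line up with it.

```bash
python3 - <<'E'
from h import *
d=pickle.load(open("d2.pkl","rb"));w=d["wrist"];s=d["side"]
c=plane(w,np.array([[336,52],[459,48]])/1.5625,12);e=c[1]-c[0];print(c.round(1),np.linalg.norm(e),"yaw",np.arctan2(e[0],-e[1])*-1)
mid=c.mean(0);print("front mid",mid)
fp=plane(w,np.array([[341,158],[445,158],[341,270],[443,270],[360,315],[422,315]])/1.5625,200);print(fp.round(1))
h=fp[:2].mean(0)-fp[2:4].mean(0);print("fob yaw",np.arctan2(h[1],h[0]),"fob axis", fp[2:4].mean(0))
# contour edges of the foot
g=cv2.cvtColor(w["frame"],cv2.COLOR_RGB2HSV);m=((g[...,2]>110)&(g[...,0]>70)&(g[...,0]<110)).astype(np.uint8);m[40:]=0;m[:,:200]=0;m[:,310:]=0
xs=np.arange(222,288);ys=[np.nonzero(m[:,x])[0].max() if m[:,x].any() else -1 for x in xs]
q=plane(w,np.c_[xs,ys]+[0,.5],12);k=np.polyfit(q[:,1],q[:,0],1);print("edge slope->yaw",-np.arctan(k[0]),np.nonzero(m[10])[0][[0,-1]],np.nonzero(m[25])[0][[0,-1]])
r=[plane(w,[np.nonzero(m[y])[0][[0,-1]].mean(),y],12)[0].round(1) for y in (2,8,14,20,26)];print(r)
E
```

```text
[[ 602.8 -278.5   12. ]
 [ 599.3 -367.    12. ]] 88.5277329212905 yaw 0.03972244807721904
front mid [ 601.02111491 -322.75954253   12.        ]
[[ 516.1 -294.4  200. ]
 [ 513.5 -330.8  200. ]
 [ 476.4 -290.6  200. ]
 [ 473.7 -328.3  200. ]
 [ 458.6 -296.1  200. ]
 [ 456.9 -319.6  200. ]]
fob yaw -0.07963456642460573 fob axis [ 475.01651767 -309.41779078  200.        ]
edge slope->yaw -0.04978117865069735 [214 293] [215 293]
[array([ 632.3, -323.9,   12. ]), array([ 626. , -323.5,   12. ]), array([ 619.8, -323.1,   12. ]), array([ 613.4, -323.2,   12. ]), array([ 607.1, -322.7,   12. ])]
```

Call:
{"op": "drive_tool", "data": {"targets": [{"jaw": 0.1,"travel": [0.005,0.003,-0.001],"twist": -0.01},{"jaw": 0.1,"travel": [0.015,0.006,-0.0015],"twist": -0.025},{"jaw": 0.1,"travel": [0.025,0.008,-0.0015],"twist": -0.025},{"jaw": 0.1,"travel": [0.031,0.008,-0.0015],"twist": -0.025},{"jaw": 0.1,"travel": [0.032,0.008,-0.0015],"twist": -0.025},{"jaw": 0.1,"travel": [0.032,0.008,-0.0015],"twist": -0.025}]}}

```text
t: 5.33
eef_pos: [463.5, -316.8, 197.8]
tcp_rot: [-3.141, 0.0, -0.047]
ft_force: [-0.4, 0.7, -1.3]
opening: 0.252
grip_force: 29.9
```

```bash
python3 - <<'E'
from cell import *
from h import *
s=state();print(s["eef_pos"],s["tcp_rot"],s["opening"],s["ft_force"])
d={n:read_camera(n) for n in("scene","side","wrist")}
pickle.dump(d,open("d3.pkl","wb"))
a=cv2.resize(d["wrist"]["frame"][:200,120:380],(780,600),interpolation=cv2.INTER_CUBIC)
cv2.imwrite("pics/w4.png",a[:,:,::-1])
w=d["wrist"];m=mask(w["frame"],105,128,120,40)[:110,200:310]
for y in range(0,110,4):
    x=np.nonzero(m[y])[0]+200
    if len(x): print(y,x.min(),x.max(),plane(w,[x.mean(),y],200)[0].round(1))
E
```

```text
[ 463.51394825 -316.7766958   197.81303565] [-3.14140229e+00  3.40649692e-04 -4.65810446e-02] 0.25208095170861344 [-0.43758693  0.66344959 -1.34086343]
0 241 255 [ 598.1 -322.7  200. ]
4 241 255 [ 596.1 -322.6  200. ]
8 241 255 [ 594.1 -322.5  200. ]
12 241 255 [ 592.2 -322.4  200. ]
16 241 254 [ 590.2 -322.   200. ]
20 242 254 [ 588.2 -322.2  200. ]
24 242 254 [ 586.2 -322.1  200. ]
28 242 254 [ 584.2 -322.   200. ]
32 242 254 [ 582.2 -321.9  200. ]
36 242 254 [ 580.2 -321.8  200. ]
40 242 254 [ 578.2 -321.7  200. ]
44 243 253 [ 576.1 -321.6  200. ]
48 243 253 [ 574.1 -321.5  200. ]
52 246 251 [ 572.1 -321.7  200. ]
```

View pics/w4.png

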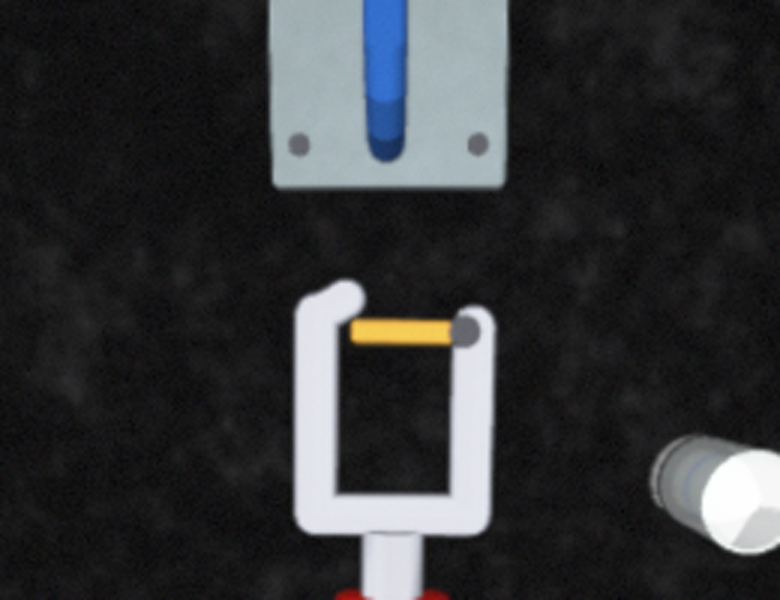

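```bash
python3 - <<'E'
from h import *
w=pickle.load(open("d3.pkl","rb"))["wrist"];f=w["frame"]
g=cv2.cvtColor(f,cv2.COLOR_RGB2HSV)
m=(g[...,2]>130)&(g[...,1]<60);m[:,:200]=0;m[:,300:]=0
for y in (115,125,135,145,155,170):
    x=np.nonzero(m[y])[0]; 
    # centre plane of hook z=201 at silhouettes
    p=plane(w,[[x.min()-.5,y],[x.max()+.5,y]],203.5);c=p.mean(0)
    b=np.array([575.5,-321.55]);t=np.array([np.cos(-.0466),np.sin(-.0466)])
    print(y,x.min(),x.max(),c.round(1),"width",np.linalg.norm(p[1]-p[0]).round(1),"bar fob y",(-(b-c[:2])[0]*t[1]+(b-c[:2])[1]*t[0]).round(2))
E
```

```text
115 218 284 [ 538.9 -321.5  203.5] width 36.8 bar fob y 1.66
125 218 284 [ 533.5 -321.3  203.5] width 37.0 bar fob y 1.66
135 218 283 [ 528.  -320.7  203.5] width 36.7 bar fob y 1.38
145 218 283 [ 522.5 -320.5  203.5] width 37.0 bar fob y 1.38
155 218 283 [ 516.9 -320.2  203.5] width 37.3 bar fob y 1.38
170 218 283 [ 508.3 -319.8  203.5] width 37.8 bar fob y 1.38
```

Wrist crop: the ring's near bar ends at crop (386,160) and the hook axis is at about 395. The bar is 1.5 mm left of the fob axis and 113 mm ahead, so I'll shift and advance.

Call:
{"op": "drive_tool", "data": {"targets": [{"jaw": 0.1,"travel": [0,-0.001,0],"twist": 0},{"jaw": 0.1,"travel": [0.003,-0.0022,0],"twist": 0},{"jaw": 0.1,"travel": [0.008,-0.0022,0],"twist": 0},{"jaw": 0.1,"travel": [0.013,-0.0022,0],"twist": 0},{"jaw": 0.1,"travel": [0.015,-0.0022,0],"twist": 0},{"jaw": 0.1,"travel": [0.015,-0.0022,0],"twist": 0},{"jaw": 0.1,"travel": [0.015,-0.0022,0],"twist": 0}]}}

```text
t: 6.07
eef_pos: [478.2, -315.5, 198.0]
tcp_rot: [-3.142, 0.0, -0.047]
ft_force: [0.1, -0.9, -0.3]
opening: 0.246
grip_force: 29.9
```

```bash
cat > m.py <<'E'
from cell import *
from h import *
import sys
s=state();print(s["t"],s["eef_pos"],s["tcp_rot"][2],s["ft_force"])
w=read_camera("wrist");f=w["frame"];g=cv2.cvtColor(f,cv2.COLOR_RGB2HSV)
m=(g[...,2]>130)&(g[...,1]<60);m[:,:200]=0;m[:,300:]=0
ps=s["tcp_rot"][2];t=np.array([np.cos(ps),np.sin(ps)]);n=np.array([-t[1],t[0]])
C=[]
for y in range(118,160,3):
    x=np.nonzero(m[y])[0]; C.append(plane(w,[[x.min()-.5,y],[x.max()+.5,y]],204)[:,:2].mean(0))
c=np.mean(C,0)
col=np.nonzero(m[130:185,235:265].all(1))[0];back=plane(w,[250,129.5+col.min()],205)[0,:2] if len(col) else c*np.nan
b=mask(f,105,128,120,40);b[:,:220]=0;b[:,280:]=0
ys=[y for y in range(150) if b[y].sum()>3];y=max(ys)
C=-w["R"].T@w["t"]
o,d=ray(w,[[np.nonzero(b[y])[0].mean(),y+.5]]);d=d[0]
P=o+d*(200-o[2])/d[2]; 
# ring centre 28.5 from the ray, ahead of it
Xc=(P[:2]@t)+28.5/np.hypot(1,(d[:2]@t)/d[2]); bar=Xc-25
yy=[];
for r in ys[-30:]: yy.append(plane(w,[np.nonzero(b[r])[0].mean(),r],200)[0,:2]@n)
print("last row",y,"bar fob y",np.median(yy)-c@n,"bar fob x",bar-back@t+50,"bar world along",bar)
cv2.imwrite(sys.argv[1],cv2.resize(f[:200,120:380],(780,600),interpolation=cv2.INTER_CUBIC)[:,:,::-1])
E
python3 m.py pics/w5.png
```

```text
6.0667 [ 478.23448066 -315.45882628  198.01830629] -0.0469207351291725 [ 0.08162246 -0.94188473 -0.26807494]
last row 82 bar fob y -0.6704677611170382 bar fob x 97.89656784891054 bar world along 589.2924458391575
```

Call:
{"op": "drive_tool", "data": {"targets": [{"jaw": 0.1,"travel": [0.004,0,0],"twist": 0},{"jaw": 0.1,"travel": [0.008,0,0],"twist": 0},{"jaw": 0.1,"travel": [0.012,0,0],"twist": 0},{"jaw": 0.1,"travel": [0.016,0,0],"twist": 0},{"jaw": 0.1,"travel": [0.02,0,0],"twist": 0},{"jaw": 0.1,"travel": [0.022,0,0],"twist": 0},{"jaw": 0.1,"travel": [0.022,0,0],"twist": 0}]}}

```text
t: 6.7
eef_pos: [500.3, -316.5, 198.0]
tcp_rot: [-3.142, 0.0, -0.047]
ft_force: [-2.4, -1.4, -0.9]
opening: 0.249
grip_force: 29.9
```

```bash
python3 m.py pics/w6.png
```

```text
6.7 [ 500.34487782 -316.53303006  197.96221891] -0.04698933258490934 [-2.44540022 -1.3582631  -0.91887039]
last row 120 bar fob y -0.41278797897484765 bar fob x 77.68102107804884 bar world along 591.2356158455165
```

Call:
{"op": "drive_tool", "data": {"targets": [{"jaw": 0.1,"travel": [0.003,0,0],"twist": 0},{"jaw": 0.1,"travel": [0.006,0,0],"twist": 0},{"jaw": 0.1,"travel": [0.009,0,0],"twist": 0},{"jaw": 0.1,"travel": [0.012,0,0],"twist": 0},{"jaw": 0.1,"travel": [0.014,0,0],"twist": 0},{"jaw": 0.1,"travel": [0.016,0,0],"twist": 0},{"jaw": 0.1,"travel": [0.016,0,0],"twist": 0}]}}

```text
t: 7.33
eef_pos: [516.7, -317.5, 198.2]
tcp_rot: [3.141, -0.001, -0.047]
ft_force: [0.6, -2.3, -1.0]
opening: 0.249
grip_force: 29.9
```

```bash
python3 m.py pics/w7.png
```

```text
7.3333 [ 516.74631546 -317.49435575  198.21651627] -0.047170994371214636 [ 0.61393916 -2.28482143 -1.03666092]
last row 149 bar fob y -0.11229676324074944 bar fob x 61.30501319684265 bar world along 591.2836024036031
```

Call:
{"op": "drive_tool", "data": {"targets": [{"jaw": 0.1,"travel": [0.001,0,0],"twist": 0},{"jaw": 0.1,"travel": [0.002,0,0],"twist": 0},{"jaw": 0.1,"travel": [0.002,0,0],"twist": 0},{"jaw": 0.1,"travel": [0.002,0,0],"twist": 0}]}}

```text
t: 7.72
eef_pos: [518.1, -317.2, 198.1]
tcp_rot: [-3.141, 0.0, -0.047]
ft_force: [-0.1, 0.1, -1.9]
opening: 0.248
grip_force: 29.9
```

```bash
sed -i 's/range(150)/range(170)/' m.py; cat >> m.py <<'E'
q=mask(f,15,32,100,90);q[:95]=0;q[165:]=0;q[:,:225]=0;q[:,285:]=0
yy,xx=np.nonzero(q);print("gate px",len(xx),(xx.min(),xx.max(),yy.min(),yy.max()) if len(xx) else "")
E
python3 m.py pics/w8.png
```

```text
7.7167 [ 518.05990157 -317.15290065  198.1037957 ] -0.04702914239686429 [-0.13706309  0.137326   -1.86760196]
last row 154 bar fob y -1.0543416592934705 bar fob x 58.35988578588672 bar world along 589.643388042974
gate px 146 (np.int64(237), np.int64(270), np.int64(107), np.int64(114))
```

The gate pixels are back at the shut line (rows 107–114) and the force is about zero, so the gate is closed behind the bar. Now a gentle tug.

Call:
{"op": "drive_tool", "data": {"targets": [{"jaw": 0.1,"travel": [-0.003,0,0],"twist": 0},{"jaw": 0.1,"travel": [-0.006,0,0],"twist": 0},{"jaw": 0.1,"travel": [-0.009,0,0],"twist": 0},{"jaw": 0.1,"travel": [-0.012,0,0],"twist": 0},{"jaw": 0.1,"travel": [-0.015,0,0],"twist": 0},{"jaw": 0.1,"travel": [-0.017,0,0],"twist": 0},{"jaw": 0.1,"travel": [-0.018,0,0],"twist": 0},{"jaw": 0.1,"travel": [-0.018,0,0],"twist": 0}]}}

```text
t: 8.43
eef_pos: [500.4, -316.6, 198.3]
tcp_rot: [3.141, -0.001, -0.047]
ft_force: [4.7, 0.4, -1.3]
opening: 0.251
grip_force: 29.9
```

```bash
python3 m.py pics/w9.png
```

```text
8.4333 [ 500.37469116 -316.64778236  198.33528054] -0.04735125282583175 [ 4.7220585   0.36863031 -1.322687  ]
last row 127 bar fob y -0.5051357771063181 bar fob x 73.86931902978984 bar world along 587.4959111702032
gate px 164 (np.int64(237), np.int64(269), np.int64(106), np.int64(114))
```

Call:
{"op": "drive_tool", "data": {"targets": [{"jaw": 0.1,"travel": [-0.001,0,0],"twist": 0},{"jaw": 0.1,"travel": [-0.001,0,0],"twist": 0},{"jaw": 0.1,"travel": [-0.001,0,0],"twist": 0},{"jaw": 0.1,"travel": [-0.001,0,0],"twist": 0}]}}

```text
t: 8.82
eef_pos: [499.6, -316.6, 198.2]
tcp_rot: [3.141, -0.001, -0.047]
ft_force: [5.0, 1.0, -1.4]
opening: 0.25
grip_force: 29.9
```

Call:
{"op": "drive_tool", "data": {"targets": [{"jaw": 0.1,"travel": [0.002,0,0],"twist": 0},{"jaw": 0.1,"travel": [0.004,0,0],"twist": 0},{"jaw": 0.1,"travel": [0.006,0,0],"twist": 0},{"jaw": 0.1,"travel": [0.006,0,0],"twist": 0},{"jaw": 0.1,"travel": [0.006,0,0],"twist": 0},{"jaw": 0.1,"travel": [0.006,0,0],"twist": 0}]}}

```text
t: 9.32
eef_pos: [504.9, -316.7, 198.0]
tcp_rot: [-3.141, 0.0, -0.047]
ft_force: [0.5, 0.3, -1.3]
opening: 0.249
grip_force: 29.9
```

```bash
python3 m.py pics/w10.png
```

```text
9.3167 [ 504.88402382 -316.72357598  198.04614357] -0.047182936310096624 [ 0.51712558  0.27716505 -1.26035159]
last row 131 bar fob y -0.7676759326126898 bar fob x 71.57878660538802 bar world along 589.7306446332013
gate px 160 (np.int64(237), np.int64(270), np.int64(106), np.int64(114))
```

Call:
{"op": "drive_tool", "data": {"targets": [{"jaw": 0.8,"travel": [0,0,0],"twist": 0},{"jaw": 0.8,"travel": [0,0,0],"twist": 0},{"jaw": 0.8,"travel": [0,0,0],"twist": 0},{"jaw": 0.8,"travel": [0,0,0],"twist": 0},{"jaw": 0.8,"travel": [0,0,0],"twist": 0},{"jaw": 0.8,"travel": [0,0,0],"twist": 0},{"jaw": 0.8,"travel": [0,0,0],"twist": 0},{"jaw": 0.8,"travel": [0,0,0],"twist": 0}]}}

```text
t: 10.03
eef_pos: [505.1, -316.8, 198.1]
tcp_rot: [3.142, 0.0, -0.047]
ft_force: [0.4, 0.1, 0.0]
opening: 0.755
grip_force: 0.0
```

Call:
{"op": "drive_tool", "data": {"targets": [{"jaw": 0.8,"travel": [0,0,-0.01],"twist": 0},{"jaw": 0.8,"travel": [0,0,-0.03],"twist": 0},{"jaw": 0.8,"travel": [-0.01,0,-0.05],"twist": 0},{"jaw": 0.8,"travel": [-0.03,0,-0.06],"twist": 0},{"jaw": 0.8,"travel": [-0.05,0,-0.06],"twist": 0},{"jaw": 0.8,"travel": [-0.07,0,-0.06],"twist": 0},{"jaw": 0.8,"travel": [-0.07,0,-0.06],"twist": 0},{"jaw": 0.8,"travel": [-0.07,0,-0.06],"twist": 0}]}}

```text
t: 10.7
eef_pos: [435.0, -313.7, 259.2]
tcp_rot: [3.141, -0.001, -0.048]
ft_force: [-0.1, -0.1, -0.1]
opening: 0.8
grip_force: 0.0
```

```bash
cat > q.py <<'E'
from cell import *
from h import *
print(state()["t"])
P=[]
for i in range(3):
    s=read_camera("side");f=s["frame"];m=mask(f,172,8,150,90);m[:130]=0;m[235:]=0;m[:,:205]=0;m[:,285:]=0
    n,l,st,ce=cv2.connectedComponentsWithStats(m.astype(np.uint8));print([(st[j].tolist(),ce[j].round(2).tolist()) for j in range(1,n) if st[j,4]>20])
cv2.imwrite("pics/s11.png",cv2.resize(f[100:240,160:330],(728,600),interpolation=cv2.INTER_CUBIC)[:,:,::-1])
E
python3 q.py
```

```text
10.7
[([252, 158, 8, 10, 48], [255.69, 162.48]), ([231, 173, 10, 21, 102], [235.17, 182.67])]
[([252, 158, 8, 10, 50], [255.72, 162.5]), ([227, 172, 12, 20, 102], [231.97, 181.24])]
[([252, 158, 8, 10, 50], [255.64, 162.48]), ([227, 172, 12, 19, 97], [231.94, 180.77])]
```

Hanging and swinging. I'll let it settle.

```bash
python3 - <<'E'
from cell import *
from h import *
for i in range(110):
    s=read_camera("side")
    if i%5==0:
        f=s["frame"];m=mask(f,172,8,150,90);m[165:][:0]=0;m[:165]=0;m[235:]=0;m[:,:205]=0;m[:,285:]=0
        y,x=np.nonzero(m);print(round(state()["t"],2),x.mean().round(2),y.mean().round(2))
E
python3 q.py
```

```text
10.9 236.62 180.21
11.15 246.06 181.58
11.4 236.9 180.1
11.65 244.1 181.97
11.9 239.13 181.22
12.15 240.53 181.53
12.4 241.45 182.28
12.65 239.38 181.36
12.9 240.95 181.94
13.15 240.53 181.89
13.4 240.45 181.59
13.65 240.55 181.87
13.9 241.12 182.07
14.15 240.57 181.87
14.4 241.23 182.22
14.65 240.32 181.76
14.9 240.77 181.95
15.15 240.89 181.85
15.4 240.45 181.61
15.65 240.77 181.98
15.9 240.56 181.83
16.15 240.34 181.72
16.35
[([252, 158, 8, 10, 48], [255.69, 162.48]), ([237, 174, 9, 22, 117], [239.97, 183.88])]
[([252, 158, 8, 10, 49], [255.69, 162.57]), ([237, 174, 9, 22, 118], [240.0, 183.86])]
[([252, 158, 8, 10, 49], [255.69, 162.57]), ([237, 174, 9, 22, 117], [239.97, 183.88])]
```

View pics/s11.png

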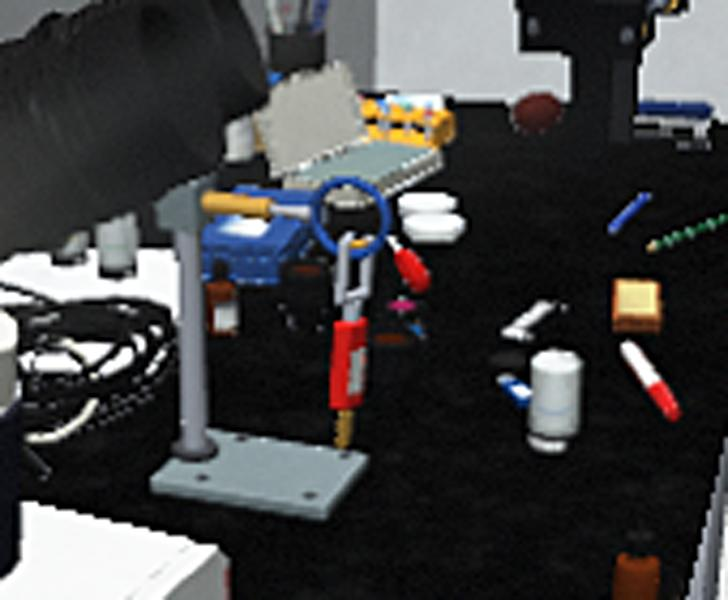

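The fob hangs still from the bottom of the ring at (350,320), with the bystanders in place. I'll wait a little longer, then hand in.

Call:
{"op": "drive_tool", "data": {"targets": [{"jaw": 0.8,"travel": [0,0,0],"twist": 0},{"jaw": 0.8,"travel": [0,0,0],"twist": 0},{"jaw": 0.8,"travel": [0,0,0],"twist": 0},{"jaw": 0.8,"travel": [0,0,0],"twist": 0},{"jaw": 0.8,"travel": [0,0,0],"twist": 0},{"jaw": 0.8,"travel": [0,0,0],"twist": 0},{"jaw": 0.8,"travel": [0,0,0],"twist": 0},{"jaw": 0.8,"travel": [0,0,0],"twist": 0}]}}

```text
t: 17.17
eef_pos: [435.2, -313.5, 258.1]
tcp_rot: [3.141, -0.0, -0.047]
ft_force: [-0.0, 0.2, 0.1]
opening: 0.805
grip_force: 0.0
```

Call:
{"op": "drive_tool", "data": {"targets": [{"jaw": 0.8,"travel": [0,0,0],"twist": 0},{"jaw": 0.8,"travel": [0,0,0],"twist": 0},{"jaw": 0.8,"travel": [0,0,0],"twist": 0},{"jaw": 0.8,"travel": [0,0,0],"twist": 0},{"jaw": 0.8,"travel": [0,0,0],"twist": 0},{"jaw": 0.8,"travel": [0,0,0],"twist": 0},{"jaw": 0.8,"travel": [0,0,0],"twist": 0},{"jaw": 0.8,"travel": [0,0,0],"twist": 0}]}}

```text
t: 17.83
eef_pos: [435.2, -313.5, 258.1]
tcp_rot: [3.142, 0.0, -0.047]
ft_force: [-0.3, -0.7, -0.3]
opening: 0.801
grip_force: 0.0
```

```bash
python3 q.py; python3 -c "
from cell import *
print(job_done())"
```

```text
17.8333
[([252, 158, 8, 10, 48], [255.69, 162.48]), ([237, 174, 9, 22, 119], [240.01, 183.87])]
[([252, 158, 8, 10, 48], [255.69, 162.48]), ([237, 174, 9, 22, 119], [240.01, 183.95])]
[([252, 158, 8, 10, 49], [255.69, 162.57]), ([237, 174, 9, 22, 119], [240.01, 183.95])]
the job is handed in; nothing more can be done
None
```

The fob is snapped onto the ring, held against a tug of about 5 N, and was hanging still from the ring when I handed the job in at about 18 s; the bottle and lens case were not touched, but I never clearly identified the black eyepiece in the pictures, though the arm registered no unexpected contact.

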